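# Put a cheese under the pantry's screw press

## Robot

A 6-joint arm with a two-finger parallel gripper is mounted at the origin on the work surface. World frame = base frame: x ahead of the robot, y to its left, z up, the work surface at z = 0. Lengths are in m, angles in rad, forces in N, time in s.
With the tool pointing down it reaches from about 0.35 to 0.85 m from the base axis. Payload 8.1 kg.
Tool frame: the origin (TCP) lies midway between the tips of the shut fingers; the grasp point (between the pads) lies 19 mm behind it; z points along the fingers, y is the line along which they close (so a half turn about z gives the same grasp; the last joint's range is limited). The gripper opens to 85 mm and grips with 20 to 120 N. Pads are 22 mm wide; open, the fingers measure 114 mm over their backs; the gripper's body (76 mm by 85 mm) begins 54 mm behind the grasp point. The pads swing forward as they close: fully open they stand 13 mm farther back than shut.
Start: joints at [1.199, 0.13, 1.488, -0, 1.523, -0.085], TCP at [0.17, 0.576, 0.231] pointing down, gripper open.
Joint ranges: [-2.96, 2.96], [-0.89, 2.26], [0.02, 2.5], [-1.34, 4.48], [0, 2.73], [-2.66, 2.66]. Speed limits (rad/s): [2.39, 2.39, 2.79, 3.14, 3.14, 3.14].

## Interface

Orientations are given as a rotation vector (axis times angle).
In Python, from station import ctrl, command_gripper, cams, workorder, models gives the robot as it stands. Calls block until the motion is done:
- ctrl.move_pose(position, orientation): joint-space move of the TCP to a pose.
- ctrl.move_l(position, rotation=None, vel=0.15, stop_force=None): straight line of the TCP; rotation=None keeps the orientation; vel is the mean speed in m/s. With stop_force (N) it stops when the force on the tool has changed by that much, and returns True; else False.
- ctrl.move_joints(angles): joint-space move.
- command_gripper(opening, force=None): opening from 0.0 (shut) to 1.0 (fully open); force is the grip in N (None keeps the last); returns when the fingers have stopped.
- ctrl.sleep(seconds).
- ctrl.inverse_kinematics(position, orientation): joint angles nearest the present ones, or None.
- ctrl.state(): the state.
- cams.grab_frame(name): name is "side" or "top"; returns a dict with "frame" (480x640x3 uint8, red, green, blue), "depth" (480x640 float32, m along the optical axis (not along the pixel's ray), 0 where there is no reading), "fx", "fy", "cx", "cy" (pixels), "k1" (the pictures are not rectified: a ray, as slopes to the right and down, at radius r is drawn at 1 + k1 r^2 times it, then the intrinsics apply), "extrinsics" (4x4, takes a point from camera to world coordinates). Camera axes: x right, y up, looking along -z (the intrinsics and any distortion apply to the point x, -y, -z); pixel columns grow to the right and rows downward; lengths in m; the calibration is good to about 2 mm. A picture is of the moment at which its call begins.
A pose or a line that the arm cannot do raises ctrl.PlanningError and nothing moves.
- workorder.sign_off(): hands the job in; it is judged then, once.
Trained networks look in a picture, given as the dict that the camera call returned (one of the last four; its "shot" number tells which), for a name from the list of things; names that differ only in an ending like _2 or _b are one class to them, and where a whole thing is asked for, a point or a joint stands for the part that bears it (a point fixed in the world has none). Each returns a list of dicts, best first, with "conf" (0 to 1); they miss things now and then, are a little off and sometimes report something else, mostly with a low value. They report only what shows in the picture. A call takes as long as a camera call.
- models.find_in(picture, thing): "bbox" ([left, top, right, bottom] in pixels, round what is visible of it).
- models.outline_of(picture, thing): "region" (480x640 bool, what is visible of it) and "bbox" ([left, top, right, bottom] in pixels, round what is visible of it).
- models.pinpoint(picture, thing): "xy" ([column, row] in pixels: a listed point, or the origin of a listed thing).
The state is a dict: "time": time; "joint_pos": joint angles; "joint_velocities": joint speeds; "effort": joint torques, N m; "tcp_pos": TCP position; "tcp_rot": TCP orientation; "wrist_force": force on the tool from outside, world axes, zero at the start; "wrist_torque": the same for the moment, N m; "finger_gap": opening from 0.0 (shut) to 1.0 (fully open); "grasp_force": force on a finger pad.
Only numpy, scipy, OpenCV 4.12 (cv2) and the standard library are available. Lean on these libraries where they do the work, as an engineer would, in place of code of your own. Each camera call takes 0.05 s, during which the arm holds its last target. There are 200 camera calls.

## Task

Slide the filled cheese mould gently in under the press until it sits home in its horseshoe stop. Then take the crank by its wooden knob and wind the press down in one go, without letting go of the knob on the way, until the plate bears firmly on the follower and its spring is about half compressed; leave it pressing like that, and leave the other things on the counter alone.

Things in the scene. Friction and masses are not known exactly. Their poses are not given: they have to be found in the camera images.
- press: Screw press for cheeses, fixed: a board 285 x 200 mm with a flat steel drip tray (top 18 mm above the counter, reaching 177 mm to -x of the axis), two 16 mm posts 156 mm apart, a wooden cross beam 190 x 34 mm at 178 to 198 mm height. Origin: on the counter under the screw's axis; x points from the open loading side to the back, y along the beam, z up
- press_seat (a point): centre of the mould's place: on the screw's axis, at the tray's top. A steel horseshoe stop, 14 mm high, goes round its +x half and is open to -x; a mould pushed home against it is centred to about 4 mm
- mould: loose white round cheese mould, 90 mm across, 60 mm high, 0.45 to 0.75 kg, standing on the tray on the -x side; origin at the centre of its underside, z up. Its blue-grey follower (disc, 80 mm across) stands 5 to 33 mm proud of the rim, unmeasured. Under about 30 N it first sinks 3 to 9 mm into the curd, then stands firm, at a height that differs from cheese to cheese
- spindle: head that the screw moves up and down (it does not turn): steel sleeve, 34 mm across, with a spring and a plunger with a white plate 72 mm across. Origin on the axis at the sleeve's lower edge, z up; the unloaded plate's underside is 30 mm below it. The spring gives 20 mm: 16 N preload, then 16 N per mm; half compressed (red ring on the plunger at the sleeve) it presses with about 175 N
- crank: steel crank on the screw, 65 mm from axis to knob, arm 8 mm thick; origin on the axis at the arm's mid height, x along the arm to the knob. Clockwise seen from above drives the head and the crank down, 14 mm per turn; 1 to 4 turns are needed; it stays where left. Turning takes about 11 N at the knob running free, plus 3.4 N per 100 N of pressing: about 17 N at half spring
- knob_mid (a point): middle of the dark wooden knob on the crank's end, an upright cylinder 25 mm across and 46 mm high that spins freely about its own upright axis. This point is 32 mm above the crank's origin; the knob's lower end is 2 mm above the arm's upper face
- spare_mould: empty white mould, 90 mm across, 60 mm high, on the counter beside the press: leave it
- salt_jar: white jar with a red cap, 68 mm across, 110 mm high, beside the press: leave it
- wooden_spoon: wooden spoon, 240 mm, lying beside the press: leave it
- vinegar_bottle: amber bottle, 68 mm across, 240 mm high: leave it
- pepper_jar: small glass jar with a red cap, 46 mm across, 100 mm high: leave it
- paprika_jar: small brown jar with a green cap, 46 mm across, 100 mm high: leave it
- tomato_can: can with a red label, 74 mm across, 110 mm high: leave it

How it is judged:
By the outcome, as a careful person would: the job done as asked, in the order asked, and still so for the second after the job is handed in, with the robot touching nothing.
It also fails if it takes over 72 s, if anything falls off the work surface, if the arm or the gripper's body presses on something with over 40 N, if the wrist force passes 120 N, or if a joint passes its speed limit or range.

## Working session

There is one attempt and no reset: what is moved stays moved. The work goes in short steps, each a Python script; the robot and the scene stay as the last script left them, time stands still between calls to the robot, and variables do not carry over. Pictures are saved under pics/ and viewed, at most 10 in all, crops included, and the job is handed in when it is done.

```bash
ls; mkdir -p pics
cat > h.py <<'E'
import numpy as np, cv2
from station import ctrl, command_gripper, cams, workorder, models
def ray(p,uv):
    # returns origin, direction (world) with unit depth
    x=(uv[0]-p["cx"])/p["fx"]; y=(uv[1]-p["cy"])/p["fy"]
    rd=np.hypot(x,y); r=rd
    for _ in range(20): r=rd/(1+p["k1"]*r*r)
    s=r/rd if rd>0 else 1
    E=np.array(p["extrinsics"]); return E[:3,3], E[:3,:3]@np.array([x*s,-y*s,-1])
def pt(p,uv,d): o,v=ray(p,uv); return o+v*d
def atz(p,uv,z): o,v=ray(p,uv); return o+v*(z-o[2])/v[2]
def tri(a,ua,b,ub):
    o1,d1=ray(a,ua);o2,d2=ray(b,ub)
    s=np.linalg.lstsq(np.c_[d1,-d2],o2-o1,rcond=None)[0]
    p,q=o1+d1*s[0],o2+d2*s[1]; return (p+q)/2,np.linalg.norm(p-q)
def cloud(p,mask):
    v,u=np.nonzero(mask&(p["depth"]>0)); return np.array([pt(p,(a,b),p["depth"][b,a]) for a,b in zip(u,v)])
def save(p,n): cv2.imwrite("pics/"+n+".png",p["frame"][:,:,::-1])
E
python3 - <<'E'
from h import *
s=cams.grab_frame("side");t=cams.grab_frame("top");save(s,"s0");save(t,"t0")
print(ctrl.state())
for n,p in(("side",s),("top",t)):
    print(n,np.round(p["extrinsics"],3).tolist(),p["fx"],p["k1"])
P={}
for k in ["press","press_seat","mould","spindle","crank","knob_mid","spare_mould","salt_jar","wooden_spoon","vinegar_bottle","pepper_jar","paprika_jar","tomato_can"]:
    a=models.pinpoint(s,k)[:1];b=models.pinpoint(t,k)[:1]
    f=lambda q:[(np.round(x["xy"]).tolist(),round(x["conf"],2)) for x in q]
    print(k,f(a),f(b),end=' ')
    if a and b: r=tri(s,a[0]["xy"],t,b[0]["xy"]);print(np.round(r[0],4),round(r[1],4))
    else:print()
E
```

```text
pics
{'time': 0.1, 'joint_pos': array([ 1.19857354e+00,  1.31168245e-01,  1.48919873e+00,  1.20201372e-07,
        1.52304440e+00, -8.53852779e-02]), 'joint_velocities': array([ 0.00043996, -0.0023202 , -0.00247937,  0.00079316,  0.0005375 ,
       -0.0015345 ]), 'effort': array([ 1.39525728e-03, -5.70934618e+01, -5.01950741e+01, -9.54413917e-05,
        7.73563050e-03, -2.37126090e-05]), 'tcp_pos': array([0.16952896, 0.57499974, 0.23028445]), 'tcp_rot': array([-4.48961148e-01, -3.10892877e+00,  2.78198543e-03]), 'wrist_force': array([ 0.27943038,  0.95313522, -0.64304699]), 'wrist_torque': array([ 0.02493968, -0.07306734,  0.08523259]), 'grasp_force': 0.0, 'finger_gap': 0.9990121862752196}
side [[0.989, 0.092, -0.115, 0.436], [-0.146, 0.484, -0.863, -1.322], [-0.024, 0.87, 0.492, 0.935], [0.0, 0.0, 0.0, 1.0]] 585.6299116456445 0.003580159108473352
top [[-0.022, 0.994, -0.111, 0.405], [-1.0, -0.021, 0.01, -0.015], [0.008, 0.111, 0.994, 1.871], [0.0, 0.0, 0.0, 1.0]] 607.9816348627334 -0.08536371309218835
press [([317.0, 265.0], 0.63)] [([276.0, 240.0], 0.82)] [0.6256 0.1162 0.0139] 0.
[... 345 characters left out ...]
7] 0.013
knob_mid [([317.0, 186.0], 0.43)] [([279.0, 244.0], 0.71)] [0.6062 0.0898 0.2775] 0.0447
spare_mould [([316.0, 246.0], 0.58)] [([231.0, 240.0], 0.66)] [ 0.6374  0.2594 -0.0067] 0.0088
salt_jar [([345.0, 301.0], 0.58)] [([339.0, 224.0], 0.97)] [ 0.6717 -0.0772  0.0139] 0.0011
wooden_spoon [([280.0, 303.0], 0.55)] [] 
vinegar_bottle [([291.0, 219.0], 0.88)] [([176.0, 255.0], 0.88)] [0.5853 0.427  0.0079] 0.0081
pepper_jar [([255.0, 220.0], 0.6)] [([165.0, 296.0], 0.77)] [ 0.4619  0.464  -0.0031] 0.001
paprika_jar [([262.0, 441.0], 0.96)] [([279.0, 243.0], 0.7)] [ 0.5529  0.1298 -0.6609] 0.284
tomato_can [([328.0, 427.0], 0.57)] [([471.0, 256.0], 0.96)] [ 0.5618 -0.4854  0.0063] 0.0062
```

Run:
```python
import cv2
for n,(x,y) in (("s0",(215,130)),("t0",(190,160))):
    a=cv2.imread(f"pics/{n}.png")[y:y+200,x:x+230]; cv2.imwrite(f"pics/{n}c.png",cv2.resize(a,None,fx=3,fy=3,interpolation=2)[:600,:800])
```

```text
(no output)
```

View pics/s0c.png

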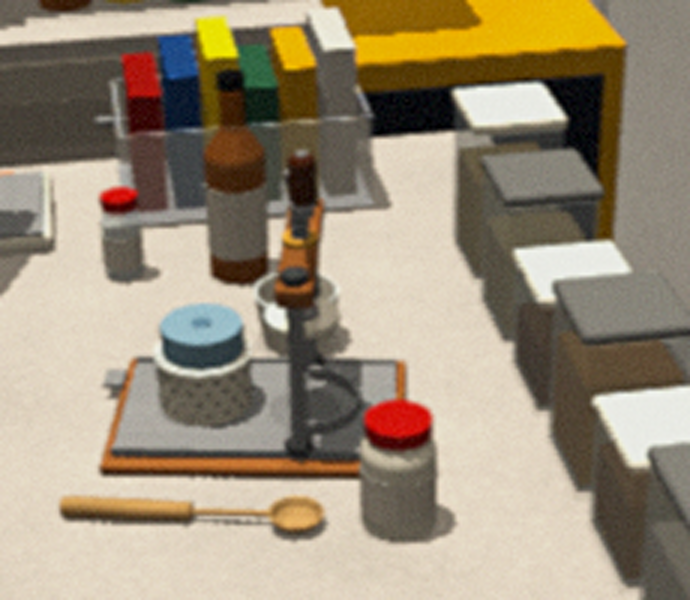

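View pics/t0c.png

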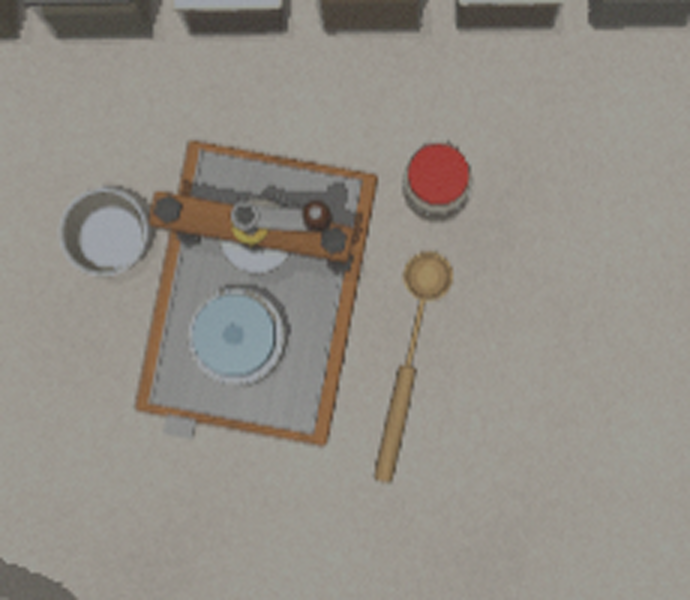

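The side crop shows the mould on the tray at about (204,365) and the knob upright at (302,175). In the top crop the crank hub is at (246,213) and the knob at (317,213), on the −y side. The board is yawed about −11°. Next I'll measure with depth.

Run:
```python
from h import *
s=cams.grab_frame("side");t=cams.grab_frame("top")
np.savez("f0.npz",**{k+n:p[k] for n,p in(("s",s),("t",t)) for k in("frame","depth","fx","fy","cx","cy","k1","extrinsics")})
M={}
for n,p in(("s",s),("t",t)):
  for k in["press","mould","spindle","crank","knob_mid"]:
    q=models.outline_of(p,k)
    if not q: print(n,k,None);continue
    M[n+k]=q[0]["region"];c=cloud(p,q[0]["region"])
    print(n,k,round(q[0]["conf"],2),np.round(q[0]["bbox"]),len(c),np.round(np.percentile(c,[3,50,97],axis=0),3).tolist() if len(c) else '')
np.savez("m0.npz",**M)
# height of pieces (top)
for name,u,v in(("knob",296,232),("hub",272,231),("arm",284,232),("beamL",246,230),("beamR",301,241),("follower",267,271),("tray",262,250),("tray2",285,290),("plate",276,247)):
    d=t["depth"][v-1:v+2,u-1:u+2]; print(name,np.round(pt(t,(u,v),np.median(d)),4),np.ptp(d).round(3))
```

```text
s press 0.64 [244. 182. 349. 292.] 3742 [[0.441, 0.016, 0.004], [0.603, 0.074, 0.017], [0.701, 0.197, 0.278]]
s mould 0.79 [266. 230. 297. 274.] 1137 [[0.486, 0.089, 0.019], [0.526, 0.105, 0.076], [0.568, 0.165, 0.108]]
s spindle 0.9 [306. 177. 324. 242.] 423 [[0.593, 0.032, 0.115], [0.62, 0.08, 0.216], [0.65, 0.126, 0.311]]
s crank 0.49 [250. 192. 264. 226.] 374 [[0.445, 0.427, 0.006], [0.466, 0.438, 0.055], [0.486, 0.465, 0.099]]
s knob_mid 0.59 [314. 180. 324. 198.] 155 [[0.605, 0.031, 0.269], [0.616, 0.038, 0.291], [0.629, 0.047, 0.312]]
t press 0.79 [235. 202. 314. 309.] 5357 [[0.438, 0.018, 0.005], [0.59, 0.11, 0.019], [0.709, 0.224, 0.268]]
t mould 0.77 [255. 255. 284. 291.] 867 [[0.481, 0.093, 0.019], [0.522, 0.134, 0.105], [0.566, 0.177, 0.115]]
t spindle 0.81 [263. 222. 304. 251.] 404 [[0.591, 0.039, 0.039], [0.612, 0.094, 0.265], [0.658, 0.134, 0.317]]
t crank 0.81 [266. 224. 302. 237.] 270 [[0.603, 0.039, 0.257], [0.615, 0.078, 0.27], [0.627, 0.12, 0.318]]
t knob_mid None
knob [0.6108 0.0439 0.3173] 0.012
hub [0.6206 0.1091 0.2739] 0.016
arm [0.6183 0.0778 0.2662] 1.627
beamL [0.6337 0.186  0.2083] 0.011
beamR [0.5999 0.0347 0.2089] 0.011
follower [0.5261 0.138  0.108 ] 0.011
tray [0.5967 0.16   0.0217] 0.015
tray2 [0.4733 0.0917 0.0175] 0.014
plate [0.594  0.1098 0.1236] 0.008
```

Run:
```python
from h import *
f=np.load("f0.npz");m=np.load("m0.npz")
P={n:{k:f[k+n] for k in("frame","depth","fx","fy","cx","cy","k1","extrinsics")} for n in "st"}
t,s=P["t"],P["s"]
hsv=cv2.cvtColor(t["frame"],cv2.COLOR_RGB2HSV)
def circ(p,mask,z,name):
    c,_=cv2.findContours(mask.astype(np.uint8),0,1);c=max(c,key=cv2.contourArea)
    w=np.array([atz(p,q,z)[:2] for q in c[:,0].astype(float)])
    sol=np.linalg.lstsq(np.c_[2*w,np.ones(len(w))],(w**2).sum(1),rcond=None)[0]
    print(name,sol[:2].round(4),"r",np.sqrt(sol[2]+sol[:2]@sol[:2]).round(4),len(w))
for n,p in P.items():
    h=cv2.cvtColor(p["frame"],cv2.COLOR_RGB2HSV)
    print(n)
    k=m[n+"mould"]; k=cv2.dilate(k.astype(np.uint8),np.ones((3,3)))>0
    b=k&(h[...,0]>85)&(h[...,0]<115)&(h[...,1]>60)
    c=cloud(p,b); print("blue n",b.sum(),np.percentile(c[:,2],[5,25,50,75,95]).round(4))
    if n=="t": circ(p,b,np.median(c[:,2]),"follower")
    # tray/board orange
    r=m[n+"press"]; c=cloud(p,r)
    q=c[(c[:,2]<0.03)&(c[:,2]>0.008)][:,:2].astype(np.float32)
    rect=cv2.minAreaRect(q); print("board rect",rect); print("tray z",np.median(c[(c[:,2]<0.03)&(c[:,2]>0.01),2]))
    bm=c[(c[:,2]>0.19)&(c[:,2]<0.225)]; br=cv2.minAreaRect(bm[:,:2].astype(np.float32)); print("beam",br,np.median(bm[:,2]))
c=cloud(t,m["tcrank"]); kn=c[c[:,2]>0.3]; print("knob top",len(kn),kn.mean(0),kn.min(0),kn.max(0))
ar=c[(c[:,2]<0.28)&(c[:,2]>0.25)]; print("arm",len(ar),np.median(ar[:,2]),ar[:,:2].min(0),ar[:,:2].max(0))
c=cloud(s,m["sknob_mid"]);print("sknob",c[:,0].mean(),np.percentile(c[:,1],10),np.percentile(c[:,2],[1,99]))
c=cloud(s,m["sspindle"]);
for a,b in((.1,.13),(.13,.16),(.16,.19)):
    q=c[(c[:,2]>a)&(c[:,2]<b)]; print(a,len(q),q.mean(0).round(3) if len(q) else '', q.min(0).round(3) if len(q) else '')
v=f["framet"][215:262,250:315]; w=f["frames"][175:250,290:340]
a=cv2.resize(v,None,fx=6,fy=6,interpolation=2);b=cv2.resize(w,None,fx=6,fy=6,interpolation=2)
o=np.zeros((450,690,3),np.uint8);o[:a.shape[0],:390]=a;o[:,390:]=b
cv2.imwrite("pics/c1.png",o[:,:,::-1])
```

```text
s
blue n 260 [0.0827 0.0907 0.1012 0.1047 0.1081]
board rect ((0.5766498446464539, 0.15840329229831696), (0.29557374119758606, 0.29843035340309143), 78.8543930053711)
tray z 0.01627955928034497
beam ((0.6205894351005554, 0.10148000717163086), (0.17787693440914154, 0.03303408995270729), 78.87396240234375) 0.19797128086259758
tTraceback (most recent call last):
  File "<stdin>", line 16, in <module>
IndexError: too many indices for array: array is 1-dimensional, but 2 were indexed
```

```bash
cat > a.py <<'E'
from h import *
f=np.load("f0.npz");m=np.load("m0.npz")
P={n:{k:f[k+n] for k in("frame","depth","fx","fy","cx","cy","k1","extrinsics")} for n in "st"}
t,s=P["t"],P["s"]
print("px",t["frame"][271,264],t["frame"][275,270])
def circ(p,mask,z,name):
    c,_=cv2.findContours(mask.astype(np.uint8),0,1);c=max(c,key=cv2.contourArea)
    w=np.array([atz(p,q,z)[:2] for q in c[:,0].astype(float)])
    sol=np.linalg.lstsq(np.c_[2*w,np.ones(len(w))],(w**2).sum(1),rcond=None)[0]
    print(name,sol[:2].round(4),"r",np.sqrt(sol[2]+sol[:2]@sol[:2]).round(4),len(w))
fr=t["frame"].astype(int); k=cv2.dilate(m["tmould"].astype(np.uint8),np.ones((3,3)))>0
b=k&(fr[...,2]-fr[...,0]>20)
c=cloud(t,b); print("blue",b.sum(),np.percentile(c[:,2],[5,50,95]).round(4)); circ(t,b,0.109,"follower")
c=cloud(t,m["tpress"])
q=c[(c[:,2]<0.03)&(c[:,2]>0.008)];print("board",cv2.minAreaRect(q[:,:2].astype(np.float32)),np.median(q[:,2]))
bm=c[(c[:,2]>0.19)&(c[:,2]<0.225)]; print("beam",cv2.minAreaRect(bm[:,:2].astype(np.float32)),np.median(bm[:,2]))
c=cloud(t,m["tcrank"]); kn=c[c[:,2]>0.3]; print("knob top",len(kn),kn.mean(0),kn.min(0),kn.max(0))
ar=c[(c[:,2]<0.285)&(c[:,2]>0.25)]; print("arm",len(ar),np.median(ar[:,2]),ar[:,:2].min(0),ar[:,:2].max(0))
c=cloud(s,m["sknob_mid"]);print("sknob",c[:,0].mean(),np.percentile(c[:,1],10),np.percentile(c[:,2],[1,99]))
c=cloud(s,m["sspindle"])
for a,b in((.1,.13),(.13,.16),(.16,.19)):
    q=c[(c[:,2]>a)&(c[:,2]<b)]
    if len(q): print(a,len(q),q.mean(0).round(3),q.min(0).round(3))
v=f["framet"][215:262,250:315]; w=f["frames"][175:250,290:340]
a=cv2.resize(v,None,fx=6,fy=6,interpolation=2);b=cv2.resize(w,None,fx=6,fy=6,interpolation=2)
o=np.zeros((450,690,3),np.uint8);o[:a.shape[0],:390]=a;o[:,390:]=b
cv2.imwrite("pics/c1.png",o[:,:,::-1])
E
python3 a.py
```

```text
px [120 140 147] [138 155 162]
blue 547 [0.1007 0.1076 0.1148]
follower [0.5251 0.1366] r 0.037 72
board ((0.5673811435699463, 0.12250205874443054), (0.2013317346572876, 0.29953575134277344), 77.84703826904297) 0.017529277285569078
beam ((0.6186718940734863, 0.11186205595731735), (0.18978841602802277, 0.0344020277261734), 78.10076141357422) 0.1997057765645256
knob top 74 [0.61292058 0.04697164 0.31226459] [0.60123731 0.03627766 0.30257778] [0.62589695 0.0573646  0.3218619 ]
arm 187 0.26680110221465037 [0.60190673 0.040149  ] [0.62997682 0.12288624]
sknob 0.6166496525106406 0.033134656045524305 [0.26831684 0.31258862]
0.1 172 [0.625 0.1   0.12 ] [0.588 0.073 0.11 ]
0.13 9 [0.636 0.101 0.147] [0.634 0.097 0.141]
```

View pics/c1.png

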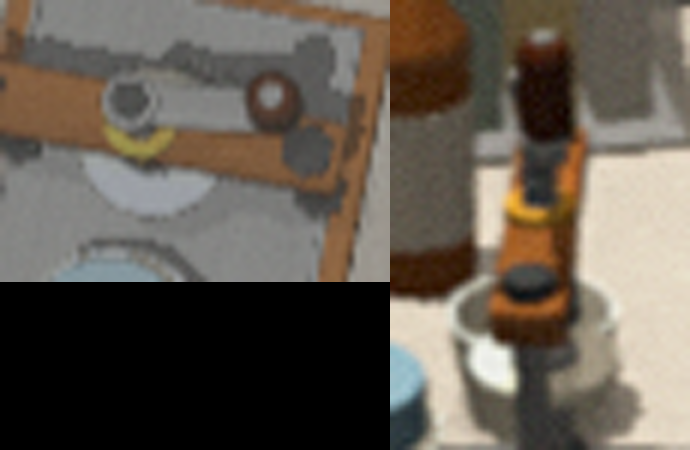

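Crop: the hub is at pixel (271.7,231.3) and the knob at (295.5,231.3) in the top view. The plate shows below the beam. Estimates: axis (0.6195,0.112), yaw about −11.9°, knob (0.614,0.0465,0.291), mould (0.525,0.137). Next is the push.

```bash
cat >> h.py <<'E'
from scipy.spatial.transform import Rotation as R
YAW=np.deg2rad(-11.7); AX=np.array([.6195,.112]); px=np.array([np.cos(YAW),np.sin(YAW)]); py=np.array([-px[1],px[0]])
def rot(phi,sgn,d=px):
    z=np.array([*(np.sin(phi)*d),-np.cos(phi)]); y=sgn*np.array([-d[1],d[0],0]); return R.from_matrix(np.c_[np.cross(y,z),y,z]).as_rotvec()
E
cat > push.py <<'E'
from h import *
command_gripper(0.5,30)
M=np.array([.525,.137]); z=.045; ph=np.deg2rad(40)
d=(AX-M)/np.linalg.norm(AX-M)
best=None
p0=[*(M-.09*d),.24]
for sg in(1,-1):
    q=ctrl.inverse_kinematics(p0,rot(ph,sg,d))
    print(sg,q)
    if q is not None:
        c=np.abs(np.array(q)-ctrl.state()["joint_pos"]).max()
        if best is None or c<best[0]: best=(c,sg)
rv=rot(ph,best[1],d)
ctrl.move_pose(p0,rv)
ctrl.move_l([*(M-.09*d),z],vel=.15)
print(ctrl.state()["time"],ctrl.state()["wrist_force"],ctrl.state()["finger_gap"])
hit=ctrl.move_l([*(M-.05*d),z],vel=.1,stop_force=12)
print("h1",hit)
if not hit:
    hit=ctrl.move_l([*(AX-.022*d),z],vel=.045,stop_force=12)
st=ctrl.state();print(hit,st["time"],st["tcp_pos"],st["wrist_force"],"from axis",(AX-st["tcp_pos"][:2])@d)
s=cams.grab_frame("side");t=cams.grab_frame("top")
o=np.hstack([cv2.resize(s["frame"][170:300,235:365],None,fx=3,fy=3,interpolation=2),cv2.resize(t["frame"][200:330,220:350],None,fx=3,fy=3,interpolation=2)])
cv2.imwrite("pics/p1.png",o[:,:,::-1])
E
python3 push.py
```

```text
1 [ 0.63688453 -0.75111328  2.33426589 -0.58286007  1.14696645 -0.54287526]
-1 [ 0.63688453 -0.75111328  2.33426589 -0.58286007  1.14696645  2.5987174 ]Traceback (most recent call last):
  File "push.py", line 15, in <module>
    ctrl.move_l([*(M-.09*d),z],vel=.15)
    ~~~~~~~~~~~^^^^^^^^^^^^^^^^^^^^^^^^
station.PlanningError: the arm cannot follow that straight line within its joint ranges
```

Run:
```python
from h import *
M=np.array([.525,.137]);d=(AX-M)/np.linalg.norm(AX-M)
for deg in(35,30,25,20):
  for off in(.09,.075,.065):
    r=[]
    for z in (.24,.15,.1,.05):
        q=ctrl.inverse_kinematics([*(M-off*d),z],rot(np.deg2rad(deg),1,d)); r.append(None if q is None else np.round(q[1:3],2).tolist())
    print(deg,off,r)
```

```text
35 0.09 [[-0.71, 2.27], [-0.63, 2.39], [-0.54, 2.44], [-0.42, 2.46]]
35 0.075 [[-0.67, 2.26], [-0.59, 2.37], [-0.51, 2.42], [-0.39, 2.44]]
35 0.065 [[-0.65, 2.24], [-0.57, 2.36], [-0.48, 2.4], [-0.36, 2.42]]
30 0.09 [[-0.65, 2.21], [-0.59, 2.34], [-0.51, 2.38], [-0.4, 2.41]]
30 0.075 [[-0.62, 2.19], [-0.55, 2.31], [-0.47, 2.36], [-0.37, 2.39]]
30 0.065 [[-0.6, 2.18], [-0.52, 2.3], [-0.45, 2.34], [-0.34, 2.37]]
25 0.09 [[-0.6, 2.15], [-0.53, 2.28], [-0.46, 2.33], [-0.37, 2.36]]
25 0.075 [[-0.56, 2.13], [-0.49, 2.25], [-0.43, 2.3], [-0.33, 2.33]]
25 0.065 [[-0.54, 2.11], [-0.47, 2.23], [-0.4, 2.28], [-0.31, 2.31]]
20 0.09 [[-0.53, 2.09], [-0.47, 2.21], [-0.41, 2.26], [-0.32, 2.3]]
20 0.075 [[-0.5, 2.06], [-0.43, 2.19], [-0.37, 2.24], [-0.28, 2.27]]
20 0.065 [[-0.47, 2.05], [-0.41, 2.17], [-0.35, 2.22], [-0.26, 2.25]]
```

```bash
sed -i 's/z=.045; ph=np.deg2rad(40)/z=.048; ph=np.deg2rad(33)/; s/\.09\*d/.078*d/g; s/M-.05\*d/M-.056*d/; s/p0=\[\*(M-.078\*d),.24\]/p0=[*(M-.078*d),.2]/' push.py; sed -i 's/^command_gripper.*//' push.py; python3 push.py
```

```text
1 [ 0.52350361 -0.63558859  2.29287925 -0.44632491  1.09574923 -0.66066117]
-1 [ 0.52350361 -0.63558859  2.29287925 -0.44632491  1.09574923  2.48093148]
5.7083 [-0.0419344   0.75689862  0.12534456] 0.4996469279456132
h1 False
True 8.275 [0.57988589 0.12244321 0.0469756 ] [-5.80279157  3.75547924  4.98497163] from axis 0.04096751344191217
```

View pics/p1.png

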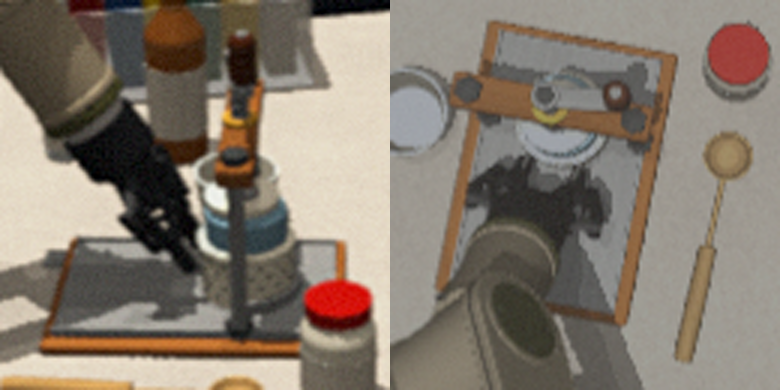

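The side view shows the mould under the plate with the fingers against its −x side. In the top view its rim shows round the plate, near crop (560,150). I'll back off, then verify that it is home.

Run:
```python
from h import *
st=ctrl.state();p=st["tcp_pos"]
M=np.array([.525,.137]);d=(AX-M)/np.linalg.norm(AX-M)
ctrl.move_l([*(p[:2]-.05*d),p[2]],vel=.15)
ctrl.move_l([*(p[:2]-.08*d),.30],vel=.25)
s=cams.grab_frame("side");t=cams.grab_frame("top")
print(ctrl.state()["time"])
for n,q in(("s",s),("t",t)):
    m=models.outline_of(q,"mould")[0]; c=cloud(q,m["region"]); 
    l=(c[:,:2]-AX)@np.c_[px,py]; print(n,m["bbox"],m["conf"],np.percentile(l,[1,99],axis=0).round(4),np.percentile(c[:,2],[2,50,98]).round(3))
    b=m["region"]; cc,_=cv2.findContours(b.astype(np.uint8),0,1);cc=max(cc,key=cv2.contourArea)[:,0].astype(float)
    if n=="t":
        w=np.array([atz(q,u,.078)[:2] for u in cc]); l=(w-AX)@np.c_[px,py]
        print("front",l[:,0].min(), "y",l[:,1].min(),l[:,1].max())
        fr=l[l[:,0]<-.02]
        from scipy.optimize import least_squares
        r=least_squares(lambda x:np.hypot(*(fr-x).T)-.045,[0,0],loss="soft_l1",f_scale=.002);print("centre in press frame",r.x.round(4),len(fr))
a=models.pinpoint(s,"mould"),models.pinpoint(t,"mould")
if all(a): print(tri(s,a[0][0]["xy"],t,a[1][0]["xy"]))
k=models.pinpoint(s,"press_seat"),models.pinpoint(t,"press_seat")
if all(k): print("seat",tri(s,k[0][0]["xy"],t,k[1][0]["xy"]))
o=np.hstack([cv2.resize(s["frame"][205:275,285:345],None,fx=6.5,fy=6.5,interpolation=2),cv2.resize(t["frame"][210:280,245:305],None,fx=6.5,fy=6.5,interpolation=2)])
cv2.imwrite("pics/p2.png",o[:,:,::-1])
```

```text
10.125
s [302.7, 236.9, 333.3, 275.7] 0.95 [[-0.0386 -0.0492]
 [ 0.0522  0.078 ]] [0.017 0.072 0.107]
t [269.0, 225.5, 288.5, 257.7] 0.51 [[-0.0434 -0.0432]
 [ 0.0523  0.0185]] [0.03 0.08 0.12]
front -0.04614135439334597 y -0.045103786746149795 0.0219738962526811
centre in press frame [ 0.0026 -0.0068] 41
(array([0.6255347 , 0.11033208, 0.0174563 ]), np.float64(0.0015171030931809418))
seat (array([0.62428617, 0.11174754, 0.01430711]), np.float64(0.016709636032414044))
```

View pics/p2.png

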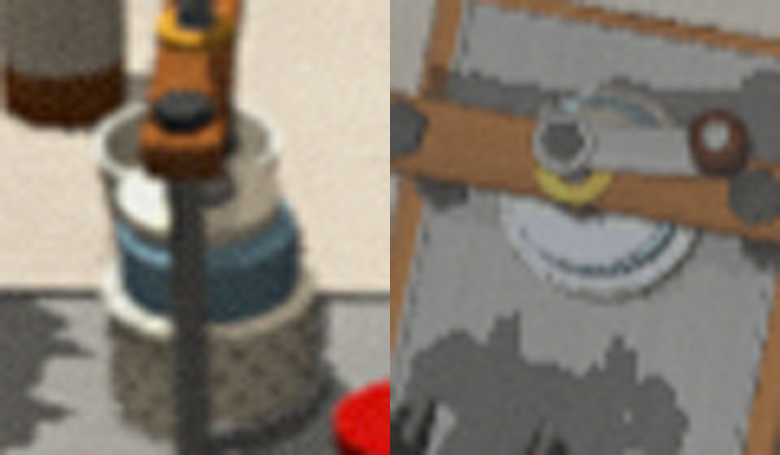

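The side crop shows the mould under the plate, with the follower about 2 mm below it. In the top crop the rim shows more to the right (690,230) than to the left (505,220), so it may sit slightly to −y. I'll push once more, centred along the press axis, to be sure it is home.

```bash
cat > push2.py <<'E'
from h import *
t=cams.grab_frame("top")
w=np.array([atz(t,u,.078)[:2] for u in((277.3,255.8),(262.7,243),(292.2,243))])
sol=np.linalg.lstsq(np.c_[2*w,np.ones(3)],(w**2).sum(1),rcond=None)[0];print("3pt",sol[:2],(sol[:2]-AX)@np.c_[px,py],np.sqrt(sol[2]+sol[:2]@sol[:2]))
rv=rot(np.deg2rad(33),1)
ctrl.move_pose([*(AX-.11*px),.15],rv)
ctrl.move_l([*(AX-.09*px),.048],vel=.15)
f0=ctrl.state()["wrist_force"]
hit=ctrl.move_l([*(AX-.055*px),.048],vel=.1,stop_force=12)
if not hit: hit=ctrl.move_l([*(AX-.025*px),.048],vel=.03,stop_force=18)
st=ctrl.state();print(hit,st["time"],(st["tcp_pos"][:2]-AX)@np.c_[px,py],(st["wrist_force"]-f0)[:2]@np.c_[px,py],st["wrist_force"])
p=st["tcp_pos"]
ctrl.move_l([*(p[:2]-.05*px),p[2]],vel=.15)
ctrl.move_l([*(p[:2]-.08*px),.30],vel=.25)
s=cams.grab_frame("side");t=cams.grab_frame("top");print(ctrl.state()["time"])
for i in (0,1):
    a=models.pinpoint(s,"mould"),models.pinpoint(t,"mould")
    if all(a): x=tri(s,a[0][0]["xy"],t,a[1][0]["xy"]);print(x,(x[0][:2]-AX)@np.c_[px,py])
    s=cams.grab_frame("side");t=cams.grab_frame("top")
cv2.imwrite("pics/p3.png",cv2.resize(t["frame"][210:280,245:305],None,fx=8,fy=8,interpolation=2)[:,:,::-1])
E
python3 push2.py
```

```text
3pt [0.61683845 0.10847511] [-0.00189145 -0.00399138] 0.044219560561404275
True 13.075 [-4.07329414e-02  6.98514401e-06] [-6.85105329  2.67969108] [-6.84479216  3.57231834  6.3907142 ]
14.825
(array([0.64817516, 0.13594283, 0.0032057 ]), np.float64(0.03224514097530522)) [0.02322407 0.02926032]
```

View pics/p3.png

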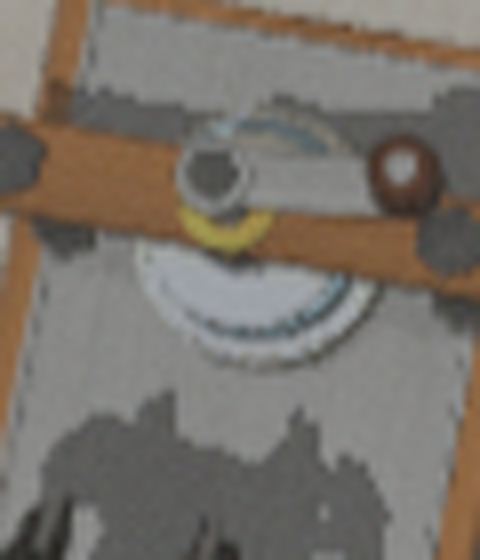

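It stopped at the same depth with 18 N, so the mould is home. Next I'll grip the knob, closing along its tangent, and test a first arc.

```bash
cat > grip.py <<'E'
from h import *
t=cams.grab_frame("top"); K=atz(t,(295.3,231.4),.312)[:2]; print("knob top ray",K)
K=(K+np.array([.6135,.0465]))/2
p=ctrl.state()["tcp_pos"]; cur=ctrl.state()["joint_pos"]
u=(K-AX)/np.linalg.norm(K-AX); print("R",np.linalg.norm(K-AX),"th",np.degrees(np.arctan2(u[1],u[0])))
best=min(((abs(q[5]),sg) for sg in(1,-1) if (q:=ctrl.inverse_kinematics([*K,.37],rot(0,sg,u))) is not None))
print(best); rv=rot(0,best[1],u)
ctrl.move_l([*p[:2],.38],vel=.25)
ctrl.move_pose([*K,.37],rv)
command_gripper(.6,60)
print("hit",ctrl.move_l([*K,.276],vel=.1,stop_force=8))
command_gripper(0,60)
st=ctrl.state();print(st["time"],st["tcp_pos"],st["wrist_force"],st["finger_gap"],st["grasp_force"])
np.save("rv.npy",rv);np.save("K.npy",K)
s=cams.grab_frame("side");t=cams.grab_frame("top")
o=np.hstack([cv2.resize(s["frame"][150:250,270:370],None,fx=4,fy=4,interpolation=2),cv2.resize(t["frame"][190:290,230:330],None,fx=4,fy=4,interpolation=2)])
cv2.imwrite("pics/p4.png",o[:,:,::-1])
E
python3 grip.py
```

```text
knob top ray [0.6131223  0.04589092]
R 0.06609492597312021 th -95.37280669462136
(np.float64(0.08561069737541072), 1)
hit False
18.4417 [0.61420329 0.04609897 0.27716134] [ 4.8630752  -1.37189797  2.52639066] 0.275833908280257 58.833478689193726
```

View pics/p4.png

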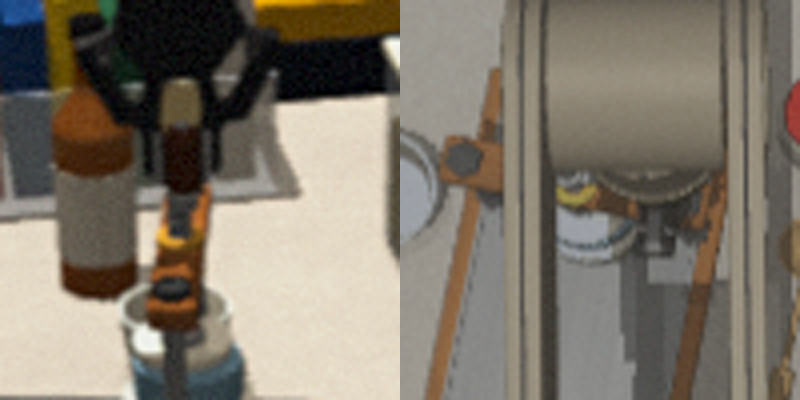

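The side view shows the knob between the fingers. Gap ≈ 23.4 mm and grip force 59 N confirm the grasp. Now a test arc.

```bash
cat > crank.py <<'E'
import sys,json,os
from h import *
rv=np.load("rv.npy");K=np.load("K.npy")
S=json.load(open("st.json")) if os.path.exists("st.json") else dict(C=AX.tolist(),th0=float(np.arctan2(*(K-AX)[::-1])),a=0.,log=[],z0=.276,R=.0655)
C=np.array(S["C"])
upto=float(sys.argv[1]); vel=float(sys.argv[2]); step=np.deg2rad(float(sys.argv[3])); kc=float(sys.argv[4])
while S["a"]<upto-1e-6:
    S["a"]=a=min(S["a"]+step,upto); th=S["th0"]-a
    r=np.array([np.cos(th),np.sin(th)]); tg=np.array([r[1],-r[0]])
    tgt=np.array([*(C+S["R"]*r),S["z0"]-.014*a/2/np.pi])
    ctrl.move_l(tgt,vel=vel)
    st=ctrl.state();f=st["wrist_force"]; fr=f[:2]@r; ft=-f[:2]@tg
    th2=np.arctan2(*(st["tcp_pos"][:2]-C)[::-1])
    S["log"].append([a,ft,fr,f[2],*st["tcp_pos"]])
    C=C+kc*fr*r      # yield to the radial force: move where the knob pulls
    if np.linalg.norm(f)>60 or st["grasp_force"]<20: print("ALARM",f,st["grasp_force"]);break
S["C"]=C.tolist(); json.dump(S,open("st.json","w"))
L=np.array(S["log"]);n=int(sys.argv[5])
for l in L[-n:]: print(np.degrees(l[0]).round(0),l[1:4].round(1))
print("C",C,"t",ctrl.state()["time"],"gap",ctrl.state()["finger_gap"],ctrl.state()["grasp_force"])
E
python3 crank.py 1.0472 .08 15 0 4
```

```text
30.0 [6.  0.2 4.8]
45.0 [ 6.6 -0.9  5. ]
60.0 [ 6.2 -1.   5. ]
60.0 [ 6.4 -1.1  5.1]
C [0.6195 0.112 ] t 20.2583 gap 0.2765419070035958 59.34893310070038
```

```bash
python3 crank.py 6.2832 .12 15 0.00005 20
```

```text
90.0 [ 5.2 -1.7  6.5]
105.0 [ 5.5 -1.2  7.2]
120.0 [ 5.8 -2.3  8.7]
135.0 [ 5.3 -2.   9.1]
150.0 [ 5.5 -1.4  8.6]
165.0 [ 5.2 -2.4  9.5]
180.0 [ 4.4 -2.7  9.3]
195.0 [ 5.4 -2.9  9.4]
210.0 [ 4.9 -1.7  8.9]
225.0 [ 4.8 -1.5  8.3]
240.0 [ 4.9 -1.5  8.4]
255.0 [5.8 0.8 7.2]
270.0 [6.  0.2 7. ]
285.0 [5.  1.4 7.2]
300.0 [5.5 1.5 5.7]
315.0 [5.2 0.2 5.8]
330.0 [ 5.8 -0.1  5.3]
345.0 [ 6.1 -0.4  4.7]
360.0 [ 5.8 -1.2  4. ]
360.0 [ 5.5 -0.9  5.1]
C [0.61989987 0.11130115] t 26.3417 gap 0.2752182234807635 59.870901703834534
```

Run:
```python
from h import *
s=cams.grab_frame("side")
np.savez("f1.npz",**{k+"s":s[k] for k in("frame","depth","fx","fy","cx","cy","k1","extrinsics")})
f=np.load("f0.npz")
g=cv2.resize(s["frame"][190:270,285:345],None,fx=7,fy=7,interpolation=2)
b=cv2.resize(f["frames"][190:270,285:345],None,fx=6,fy=6,interpolation=2)
o=np.zeros((560,780,3),np.uint8);o[:,:420]=g;o[:480,420:]=b
cv2.imwrite("pics/p5.png",o[:,:,::-1])
```

```text
(no output)
```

View pics/p5.png

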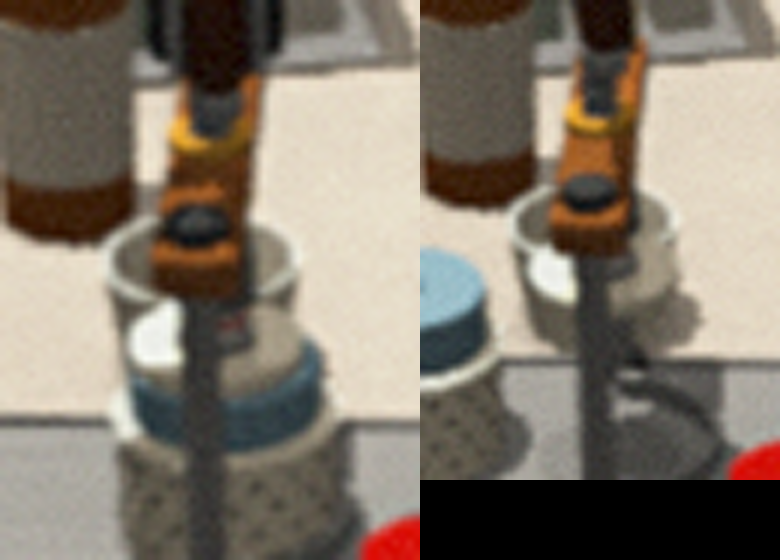

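The left crop (now) shows the plate near or on the follower, with the reddish ring visible at (232,322) on the plunger above the plate. The right crop is the view from before. I'll read the plunger column numerically.

```bash
cat > ring.py <<'E'
from h import *
def prof(n=6):
    a=np.mean([cams.grab_frame("side")["frame"].astype(float) for _ in range(n)],0)
    b=a[228:243,316:321]
    red=b[...,0]-(b[...,1]+b[...,2])/2
    print("rows 228..242; cols 316..320 redness | lum of 317..319")
    for i in range(len(b)): print(228+i,red[i].round(0).astype(int),b[i].mean(1).round(0).astype(int))
if __name__=="__main__": prof()
E
python3 ring.py
```

```text
rows 228..242; cols 316..320 redness | lum of 317..319
228 [41 38 34 18  3] [44 39 36 37 50]
229 [35 34 30 15  5] [36 38 36 41 53]
230 [37 36 30 14  3] [37 38 38 40 53]
231 [34 35 28 13  3] [36 38 39 42 51]
232 [23 22 15  7  3] [38 40 38 37 43]
233 [ 5  5  4  4 10] [46 42 40 40 56]
234 [ 1  2  5 14 19] [49 51 52 59 92]
235 [ 9 16 20 25 19] [61 71 68 66 92]
236 [22 31 30 24 12] [56 64 63 64 85]
237 [11 17 13  9  4] [66 76 78 73 74]
238 [5 7 5 5 5] [70 82 80 72 72]
239 [2 4 4 6 7] [62 67 68 67 79]
240 [ 4  6  7 12 14] [ 56  70  80  92 110]
241 [ 7 15 16 17 19] [ 76 103 116 119 124]
242 [12 18 19 18 18] [ 86 119 129 129 127]
```

```bash
cat > go.py <<'E'
import sys,subprocess
from h import *
a0,n,step=map(float,sys.argv[1:4])
for i in range(1,int(n)+1):
    o=subprocess.run(["python3","crank.py",str(np.deg2rad(a0+step*i)),".12","15",".00005","2"],capture_output=True,text=True).stdout
    a=np.mean([cams.grab_frame("side")["frame"].astype(float) for _ in range(4)],0)[231:246,316:319]
    red=(a[...,0]-(a[...,1]+a[...,2])/2).mean(1)
    print(a0+step*i,o.split("\n")[-3:-1]); print("  red",red.round(0).astype(int),"lum",a.mean((1,2)).round(0).astype(int))
E
python3 go.py 360 4 45
```

```text
this script no longer has the robotException ignored in: <_io.TextIOWrapper mode='rw' encoding='UTF-8'>
Traceback (most recent call last):
BrokenPipeError: [Errno 32] Broken pipe
```

```bash
cat > go.py <<'E'
import sys,runpy,io,contextlib
from h import *
a0,n,step=map(float,sys.argv[1:4])
for i in range(0,int(n)+1):
    b=io.StringIO()
    sys.argv=["crank.py",str(np.deg2rad(a0+step*i)),".12","15",".00005","2"]
    with contextlib.redirect_stdout(b): runpy.run_path("crank.py")
    a=np.mean([cams.grab_frame("side")["frame"].astype(float) for _ in range(4)],0)[231:246,316:319]
    red=(a[...,0]-(a[...,1]+a[...,2])/2).mean(1)
    print(a0+step*i,b.getvalue().split("\n")[-4:-1]); print("  red",red.round(0).astype(int),"lum",a.mean((1,2)).round(0).astype(int),flush=True)
    if "ALARM" in b.getvalue(): print(b.getvalue()); break
E
python3 -c "
import json;S=json.load(open('st.json'));print(S['a']*57.2958,len(S['log']))"; python3 go.py 405 3 45
```

```text
405.0001448134877 29
405.0 ['390.0 [ 5.3 -2.   5. ]', '405.0 [ 4.7 -1.7  5.5]', 'C [0.62003956 0.1114834 ] t 27.5667 gap 0.27577706943336283 60.05924999713898']
  red [31 19  4  1  8 21 25 11  4  4  9 14 16 16 14] lum [ 35  42  47  41  58  62  62  74  70  62  79 104 112 108  91]
450.0 ['435.0 [ 4.5 -0.2  7.3]', '450.0 [ 6.3 -0.3  8.1]', 'C [0.62013659 0.11151825] t 28.6417 gap 0.27725110290691707 60.276689529418945']
  red [31 18  4  1  5 19 26 13  4  3  6 15 15 15 15] lum [ 36  42  48  42  44  61  60  74  72  62  72 103 111 108 100]
495.0 ['480.0 [6.9 0.2 9.2]', '495.0 [ 7.9 -0.2  9.7]', 'C [0.62013546 0.11151485] t 29.7167 gap 0.276591051000302 60.916664600372314']
  red [32 19  5  1  3 14 26 12  6  3  6 14 16 16 13] lum [ 36  41  51  49  42  51  58  74  73  63  71 102 111 108  99]
540.0 ['525.0 [ 7.3 -1.1 10.5]', '540.0 [ 7.3 -3.4 10.5]', 'C [0.6201462  0.11125641] t 30.7917 gap 0.2783206190004137 61.02522790431976']
  red [31 18  4  1  2 11 24 12  5  4  6 15 16 16 14] lum [ 37  43  51  51  44  40  53  74  74  63  71 103 112 110 100]
```

The ring and plate stopped moving at about 420–440°. From head drop minus plate drop, compression at 540° is about 4.5 mm, so half compression is near 680°. I'll go on to there with tracking.

```bash
python3 go.py 575 3 35
python3 - <<'E'
from h import *
s=cams.grab_frame("side")
cv2.imwrite("pics/p6.png",cv2.resize(s["frame"][215:265,295:345],None,fx=11,fy=11,interpolation=2)[:,:,::-1])
E
```

```text
575.0 ['570.0 [ 6.9 -3.  10.4]', '575.0 [10.1 -3.1 11.6]', 'C [0.61992703 0.11093084] t 31.825 gap 0.2764775213304414 60.786577463150024']
  red [32 19  5  1  1  5 17 11  5  3  7 14 17 16 15] lum [ 36  41  52  53  50  37  51  73  75  63  74 104 114 111 101]
610.0 ['605.0 [ 8.4 -1.5  8.7]', '610.0 [10.6 -1.2  8.9]', 'C [0.61971421 0.11083189] t 32.8583 gap 0.27803323586581924 60.581134557724']
  red [33 20  6  2  1  3  5  8  6  4  7 14 17 16 15] lum [ 38  41  51  54  52  42  50  73  75  63  70 104 114 111 103]
645.0 ['640.0 [9.4 0.8 6.6]', '645.0 [11.7  0.9  7.2]', 'C [0.61983059 0.11080571] t 33.8917 gap 0.27432810903103366 60.43790102005005']
  red [33 20  5  2  2  2  3  6  6  4  6 14 15 15 15] lum [ 35  42  53  54  54  45  44  68  73  63  72 104 113 112 103]
680.0 ['675.0 [10.7  0.2  3.8]', '680.0 [13.3  0.3  2.7]', 'C [0.61983121 0.11079504] t 34.925 gap 0.28082246169703845 60.380698442459106']
  red [33 20  6  2  3  2  2  5  6  3  6 14 16 16 14] lum [ 38  42  52  54  54  51  44  55  72  66  71 104 115 113 104]
```

View pics/p6.png

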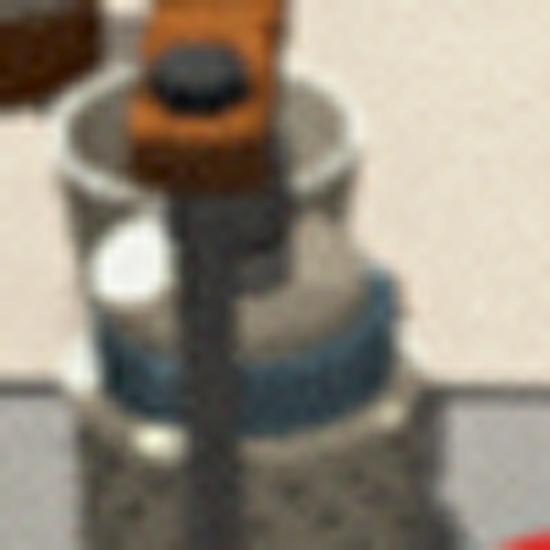

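The crop shows the plate flat on the follower. The ring is covered by the sleeve, whose edge is around (265,240), and the apparent edge row of about 238.3 matches the half-compression prediction of 238.5. The tangential force has risen about 5.4 N, i.e. about 160 N of pressing. Now release, back away and verify.

Run:
```python
from h import *
command_gripper(.6)
p=ctrl.state()["tcp_pos"]; print(p)
print(ctrl.move_l([p[0],p[1],p[2]+.10],vel=.12,stop_force=15))
ctrl.move_l([.50,.05,.40],vel=.2)
a=np.mean([cams.grab_frame("side")["frame"].astype(float) for _ in range(4)],0)[231:246,316:319]
print(a.mean((1,2)).round(0).astype(int))
s=cams.grab_frame("side");t=cams.grab_frame("top")
st=ctrl.state();print(st["time"],st["wrist_force"],st["grasp_force"])
o=np.hstack([cv2.resize(s["frame"][160:310,225:375],None,fx=2.6,fy=2.6,interpolation=2),cv2.resize(t["frame"][180:330,210:360],None,fx=2.6,fy=2.6,interpolation=2)])
cv2.imwrite("pics/p7.png",o[:,:,::-1])
```

```text
[0.65644219 0.056715   0.24876941]
False
[ 38  40  50  53  53  50  43  55  71  64  70 102 112 110 104]
37.8083 [-0.14113792 -0.45632914 -1.06195759] 0.0
```

View pics/p7.png

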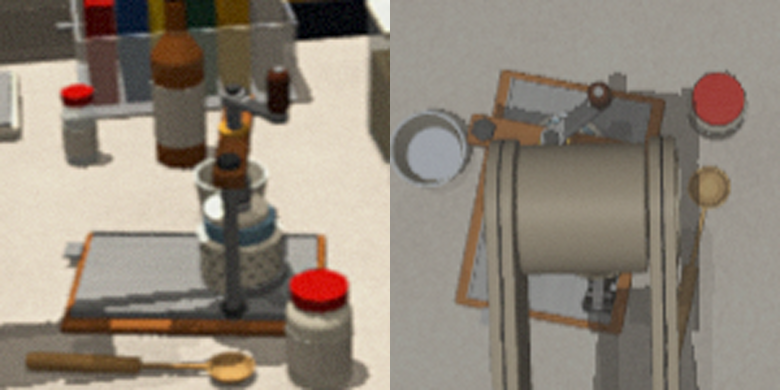

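The side view shows the gripper clear, the crank left turned (knob at (278,90)), the plate still pressing, and the other things in place. Signing off.

```bash
python3 -c "
from station import workorder
print(workorder.sign_off())"
```

```text
the job is handed in; nothing more can be done
None
```

The mould is home in its stop, and the press was wound down about 1.9 turns in one grip, leaving the spring at about half compression by my estimate (roughly 160–175 N). The robot is clear of everything, and the job is handed in at about 38 s.

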